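# Click the kiln controller's finger wheel to its mark and start the kiln

## Robot

A 7-joint arm with a two-finger parallel gripper is mounted at the origin on the work surface. World frame = base frame: x ahead of the robot, y to its left, z up, the work surface at z = 0. Lengths are in m, angles in rad, forces in N, time in s.
With the tool pointing down it reaches from about 0.35 to 0.9 m from the base axis. Payload 8.1 kg.
Tool frame: the origin (TCP) lies at the very end of the fingers, on their centre line; the grasp point (between the pads) lies 19 mm behind it (r.grip_depth is the distance from the TCP to the grasp point, in m); x points along the fingers, y is the direction in which the jaws open and shut, and the axes are right-handed (so a half turn about x gives the same grasp; the last joint's range is limited). The gripper opens to 92 mm and grips with 3 to 60 N. Pads are 19 mm wide; open, the fingers measure 130 mm over their backs; the gripper's body (75 mm by 190 mm) begins 47 mm behind the grasp point.
Start: joints at [-1.34, 0.434, 0.025, 1.573, -0.012, 1.134, -0.075], TCP at [0.205, 0.591, 0.227] pointing down, gripper open.
Joint ranges: [-2.62, 2.62], [-0.44, 2.09], [-1.27, 1.32], [0.08, 2.57], [-1.32, 4.46], [0.12, 2], [-2.74, 2.74]. Speed limits (rad/s): [2.22, 2.22, 3.01, 3.01, 3.14, 3.14, 3.14].

## Interface

Orientations are given as [roll, pitch, yaw] about the fixed x, y, z axes, in that order (R = Rz(yaw) Ry(pitch) Rx(roll)).
In Python, from cell import r gives the robot as it stands.
- The arm moves only by the shell command python3 -m jog 'ROWS' [OPENING] [FORCE]. ROWS is JSON, a list of rows, each an object of numbers: "tx", "ty", "tz": the shift along the world's x, y, z in m; "wx", "wy", "wz": the turn, a rotation vector about the world's x, y, z in degrees. A call has 1 to 20 rows; each row is the pose to reach, as a shift and turn from the pose commanded when the call began; what a row does not reach only later rows make up. A row lasts 1/10 s, in which the tool goes at most 50 mm and 8.59 degrees, less where a joint would pass 70% of its speed; a pose out of reach is approached as far as the arm can. A call with a gripper value outside its range is refused whole. OPENING is the finger opening in m, from 0 to 0.0918, set as the call begins (- or left out, the last holds). The fingers move at their own pace and stop on an object; FORCE is the grip in N (left out, the last holds). Time passes only in rows, so rows that repeat a pose let the fingers close. It gives the time, the measured TCP pose, the force and the opening at its end, in the units of the state.
- r.observe(): the state, without advancing time (a new reading comes with each control period).
- r.get_image(name): name is "side" or "top" or "wrist"; returns the picture (420x560x3 uint8, red, green, blue); there is no depth.
- r.calibration(name): a dict with "fx", "fy", "cx", "cy" (pixels), "R" (3x3) and "t" (3): a world point X has camera coordinates R X + t. Camera axes: x right, y down, z forward; pixel columns grow to the right and rows downward; lengths in m; the calibration is good to about 2 mm. A picture is of the moment at which its call begins: read the wrist's pose just before it. calibration takes no time and is no camera call; for the wrist camera it gives the pose at the moment of the call.
- r.finish_job(): hands the job in, once; it reports no verdict.
Trained networks look in the newest picture that a camera, given by its name, has taken for a name from the list of things; names that differ only in an ending like _2 or _b are one class to them, and where a whole thing is asked for, a point or a joint stands for the part that bears it (a point fixed in the world has none). Each returns a list of dicts, best first, with "p" (0 to 1); they miss things now and then, are a little off and sometimes report something else, mostly with a low value. They report only what shows in the picture. A call takes as long as a camera call.
- r.find_in(name, camera): "centre" ([x, y, z] in m, in world coordinates, good to about 4 mm: the middle of the surface that is visible of it).
- r.tip_of(name, camera): "centre" ([x, y, z] in m, in world coordinates, good to about 4 mm: a listed point, or the origin of a listed thing).
The state is a dict: "t": time; "q": joint angles; "dq": joint speeds; "tau": joint torques, N m; "tool_pos": TCP position; "ee_rot": TCP orientation; "wrist_force": force on the tool from outside, world axes, zero at the start; "torque": the same for the moment, N m; "width": finger opening in m.
Only numpy, scipy, OpenCV 4.12 (cv2) and the standard library are available. Lean on these libraries where they do the work, as an engineer would, in place of code of your own. Each camera call takes 0.05 s, during which the arm holds its last target. There are 200 camera calls.

## Task

Set the kiln controller on the bench: with a fingertip, flick the edge of its black finger wheel clockwise (seen from above), click by click, until its one long pointer lug stands exactly at the small raised index bar on the case, without ever going past it. Take the finger off the wheel, then push the round start button next to the wheel fully down once, let it come up again and move clear. Nothing is to be gripped or lifted, and the pots, props, jar and brush around stay where they are.

Things in the scene. Friction and masses are not known exactly. Their poses are not given: they have to be found in the camera images.
- controller: Grey sheet-metal kiln controller case, fixed to the bench, 200 (x) x 280 (y) x 50 mm high; place and yaw vary. Origin: centre of its underside, z up. The wheel's vertical axis lies 55 mm to +y of the origin, with the index bar at +x of the wheel; the start button lies 85 mm to -y and 20 mm to -x of the origin.
- wheel (a joint): Wheel angle (rad), growing clockwise seen from above; 0 = pointer at the index bar. Spring clicks every 1.047 (60 deg); it starts on a click, 1, 2 or 3 below 0. Pushing a lug takes about 4 N. Past half-way the wheel snaps on to the next click and stays; short of that it springs back. Within 0.15 of 0 is at the mark, over +0.5 is past it.
- wheel_centre (a point): On the wheel's axis at its top face, 80 mm above the bench. Black wheel, 24 mm thick, 6 mm clear above the case top; hub radius 24 mm; six radial lugs every 60 deg, 9 mm wide, reaching 52 mm from the axis, one of them longer. Open gaps of about 41 mm between lugs (at 48 mm radius) take a fingertip; moved clockwise about the axis from mid-gap through 60 deg it advances the wheel one click.
- pointer_tip (a point): Outer end of the long pointer lug at the wheel's top face, 70 mm from the axis; narrowed tip, a thin white line along its top. It turns with the wheel. At rest on a click, lugs lie at 0, 60, 120 ... deg from the direction axis to index bar, and mid-gaps at 30, 90, 150 ... deg.
- index_mark (a point): Inner end, top edge, of the fixed index bar on the case: a white bar 18 x 10 x 8 mm high lying radially, from 77 to 95 mm from the wheel's axis. With the wheel at 0 the pointer tip is 7 mm from it in plan.
- start_top (a point): Centre of the top of the start button: black, 28 mm across, in a steel collar of 44 mm, its top 68 mm above the bench when up. Travels 6 mm straight down; spring, about 5 N when fully down.
- start (a joint): Travel of the start button (m): 0 up, 0.006 fully down.
- prop_short: Off-white kiln prop, a tube 30 mm across, 30 mm high, standing on the controller case behind the button (about 70 mm to +x, 55 mm to -y of the case's origin). Leave alone. Origin: centre of its underside.
- bowl: Terracotta bowl 100 mm wide, 50 mm high, beside the case on its +y side. Leave alone. Origin: centre of its underside.
- mug: Blue mug 76 mm wide, 80 mm high, beside the case on its -y side. Leave alone. Origin: centre of its underside.
- glaze_brush: Brush 170 mm long lying before the case, on its -x side. Leave alone.
- glaze_jar: Lidded white jar 66 mm wide, 90 mm high, behind the case (+x). Leave alone. Origin: centre of its underside.
- prop_tall: Off-white kiln prop, a tube 40 mm across, 70 mm high, behind the case (+x). Leave alone. Origin: centre of its underside.
- test_cup: Small terracotta cup 60 mm wide, 50 mm high, behind the case (+x). Leave alone. Origin: centre of its underside.

How it is judged:
By the outcome, as a careful person would: the job done as asked, in the order asked, and still so for the second after the job is handed in, with the robot touching nothing.
It also fails if it takes over 58 s, if anything falls off the work surface, if the arm or the gripper's body presses on something with over 40 N, if the wrist force passes 120 N, or if a joint passes its speed limit or range.

## Working session

There is one attempt and no reset: what is moved stays moved. The work goes in short steps, Python scripts to look and compute and a shell command to move; the robot and the scene stay as the last step left them, time stands still between calls to the robot, and variables do not carry over. Pictures are saved under pics/ and viewed, about 8 in all and at most 12, crops included, and the job is handed in when it is done.

```bash
mkdir -p pics; ls; python3 - <<'E'
from cell import r
import cv2,numpy as np
s=r.observe(); print(s['t'],s['tool_pos'],s['ee_rot'],s['width'])
ims=[]
for c in('top','side'):
    im=r.get_image(c); cv2.imwrite(f'pics/{c}0.png',im[:,:,::-1])
    for n in('wheel_centre','pointer_tip','index_mark','start_top','controller','prop_short','glaze_jar','mug','bowl'):
        for d in r.tip_of(n,c)[:2]: print(c,n,np.round(d['centre'],4),round(d['p'],2))
E
```

```text
pics
0.0 [0.20467951 0.59001113 0.22595201] [-1.45258619  1.56925618 -1.78643808] 0.09182785740933026
top wheel_centre [0.5681 0.0183 0.0806] 0.69
top pointer_tip [0.4978 0.016  0.0815] 0.84
top index_mark [0.649  0.0319 0.0539] 0.78
top start_top [ 0.5675 -0.1143  0.0751] 0.51
top controller [ 5.695e-01 -2.930e-02  2.000e-04] 0.85
top prop_short [ 0.6477 -0.0829  0.048 ] 0.49
top glaze_jar [0.7379 0.0682 0.    ] 0.76
top glaze_jar [0.5511 0.2052 0.0032] 0.45
top mug [ 0.6108 -0.2577  0.0033] 0.97
top mug [0.4982 0.0167 0.0818] 0.66
top bowl [0.549  0.208  0.0019] 0.74
top bowl [ 0.5729 -0.0309 -0.0009] 0.28
side wheel_centre [0.5751 0.0264 0.0833] 0.88
side wheel_centre [ 7.436e-01 -3.870e-02  1.000e-04] 0.29
side pointer_tip [0.4977 0.0233 0.079 ] 0.8
side index_mark [0.6491 0.0292 0.0606] 0.67
side start_top [ 5.538e-01  2.108e-01 -4.000e-04] 0.7
side start_top [ 0.5644 -0.1128  0.074 ] 0.57
side controller [ 0.5749 -0.0313  0.0016] 0.67
side prop_short [ 0.6486 -0.0837  0.0505] 0.84
side glaze_jar [0.7369 0.0667 0.0038] 0.85
side bowl [ 0.551   0.2114 -0.0016] 0.83
side bowl [ 0.4078 -0.0444  0.0026] 0.59
```

View pics/top0.png

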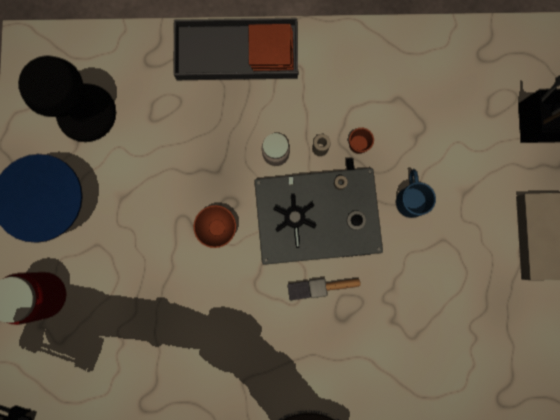

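View pics/side0.png

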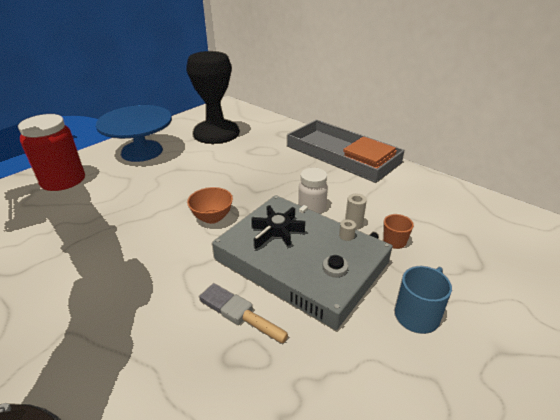

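```bash
python3 - <<'E'
from cell import r
import cv2,numpy as np
from scipy.spatial.transform import Rotation as Ro
s=r.observe(); print(np.round(Ro.from_euler('xyz',s['ee_rot']).as_matrix(),3))
c=r.calibration('wrist');Rw=np.array(c['R']);print('cam pos',-Rw.T@c['t'],'fwd',Rw[2],c['fx'])
c=r.calibration('top')
# upsampled crop of controller
im=r.get_image('top'); cr=cv2.resize(im[160:270,245:390],None,fx=5,fy=5,interpolation=cv2.INTER_CUBIC)
cr=np.clip(cr.astype(float)*1.8,0,255).astype('uint8')
cv2.imwrite('pics/crop0.png',cr[:,:,::-1])
R=np.array(c['R']);t=np.array(c['t']);print(R,t,c['fx'],c['cx'],c['cy'])
E
```

```text
[[ 0.     0.328  0.945]
 [-0.     0.945 -0.328]
 [-1.     0.     0.   ]]
cam pos [0.13936685 0.61341851 0.38510532] fwd [ 0.24454972 -0.0858323  -0.96583034] 299.7121614149675
[[-0.01326665 -0.99990528 -0.00366479]
 [-0.99377438  0.01359059 -0.11057931]
 [ 0.11061864  0.00217495 -0.99386055]] [0.06384241 0.60431812 1.22346707] 536.1553440673722 280.50464997095827 202.7372224031376
```

```bash
python3 -m jog '[{"tx":0.03,"ty":-0.05,"tz":0.03,"wz":0},{"tx":0.06,"ty":-0.1,"tz":0.03},{"tx":0.09,"ty":-0.15,"tz":0.03},{"tx":0.12,"ty":-0.2,"tz":0.03},{"tx":0.15,"ty":-0.25,"tz":0.03},{"tx":0.18,"ty":-0.3,"tz":0.03},{"tx":0.21,"ty":-0.35,"tz":0.03},{"tx":0.24,"ty":-0.4,"tz":0.03},{"tx":0.27,"ty":-0.44,"tz":0.03},{"tx":0.28,"ty":-0.48,"tz":0.03},{"tx":0.28,"ty":-0.48,"tz":0.03},{"tx":0.28,"ty":-0.48,"tz":0.03}]' 0
```

```text
invalid input
```

```bash
python3 -m jog '[{"tx":0.03,"ty":-0.05,"tz":0.03,"wx":0,"wy":0,"wz":0},{"tx":0.06,"ty":-0.1,"tz":0.03,"wx":0,"wy":0,"wz":0},{"tx":0.09,"ty":-0.15,"tz":0.03,"wx":0,"wy":0,"wz":0},{"tx":0.12,"ty":-0.2,"tz":0.03,"wx":0,"wy":0,"wz":0},{"tx":0.15,"ty":-0.25,"tz":0.03,"wx":0,"wy":0,"wz":0},{"tx":0.18,"ty":-0.3,"tz":0.03,"wx":0,"wy":0,"wz":0},{"tx":0.21,"ty":-0.35,"tz":0.03,"wx":0,"wy":0,"wz":0},{"tx":0.24,"ty":-0.4,"tz":0.03,"wx":0,"wy":0,"wz":0},{"tx":0.27,"ty":-0.44,"tz":0.03,"wx":0,"wy":0,"wz":0},{"tx":0.28,"ty":-0.48,"tz":0.03,"wx":0,"wy":0,"wz":0},{"tx":0.28,"ty":-0.48,"tz":0.03,"wx":0,"wy":0,"wz":0},{"tx":0.28,"ty":-0.48,"tz":0.03,"wx":0,"wy":0,"wz":0}]' 0.0
```

```text
t: 2.25
tool_pos: [0.4868, 0.1044, 0.2572]
ee_rot: [-0.48, 1.568, -0.821]
wrist_force: [-0.7, -0.6, -0.1]
width: 0.0019
```

View pics/crop0.png

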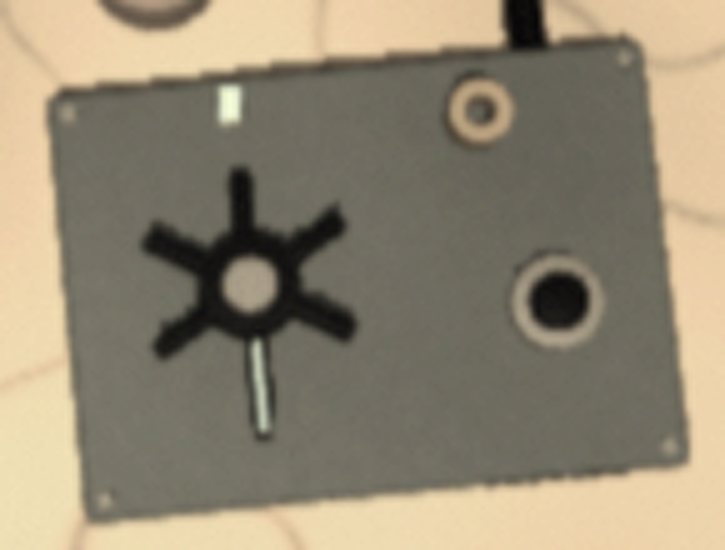

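```bash
cat > h.py <<'E'
from cell import r
import numpy as np
def ray(cam,uv,z):
    c=r.calibration(cam);R=np.array(c['R']);o=-R.T@np.array(c['t'])
    d=R.T@np.array([(uv[0]-c['cx'])/c['fx'],(uv[1]-c['cy'])/c['fy'],1])
    return o+d*(z-o[2])/d[2]
E
python3 - <<'E'
from h import *
import cv2
f=lambda u,v:(245+(u-2)/5,160+(v-2)/5)
W=ray('top',f(250,284),.08);B=ray('top',f(558,300),.068);I=ray('top',f(230,105),.058)
S=[ray('top',f(*p),.05) for p in((68,112),(625,57),(104,500),(670,446))]
print('W',W,'B',B,'I',I,'C',np.mean(S,0))
for a,b in((0,1),(2,3)): print('yaw',np.degrees(np.arctan2(*(S[a]-S[b])[[1,0]]))-90)
for a,b in((0,2),(1,3)): print('yaw',np.degrees(np.arctan2(*(S[a]-S[b])[[1,0]])))
print('WB',np.degrees(np.arctan2(*(W-B)[[1,0]]))-np.degrees(np.arctan2(140,20)))
print(np.round(r.observe()['q'],2))
im=r.get_image('wrist');cv2.imwrite('pics/w1.png',im[:,:,::-1])
for n in('wheel_centre','pointer_tip','index_mark','start_top','controller'):
    for d in r.tip_of(n,'wrist')[:1]: print(n,np.round(d['centre'],4),round(d['p'],2))
E
```

```text
W [0.56858608 0.02427909 0.08      ] B [ 0.56041855 -0.11575914  0.068     ] I [0.65352642 0.03164879 0.058     ] C [ 0.5735762  -0.03037758  0.05      ]
yaw 4.908453460532243
yaw 4.659527197281392
yaw 4.7477534167448825
yaw 4.710653785563642
WB 4.792188851958301
[-0.58  0.2   0.32  1.85 -0.07  1.1   0.99]
pointer_tip [0.5039 0.0156 0.0818] 0.49
index_mark [0.6459 0.0303 0.0578] 0.55
start_top [ 0.5635 -0.1156  0.071 ] 0.53
```

View pics/w1.png

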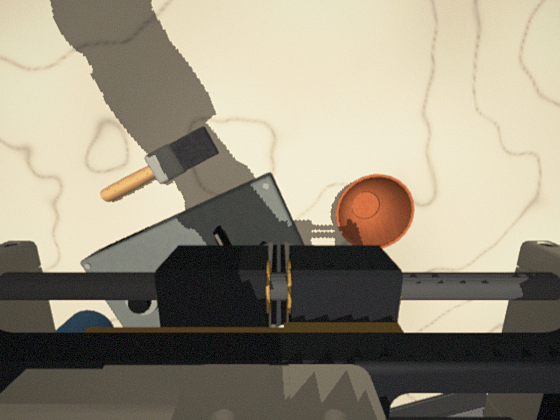

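```bash
python3 -m jog '[{"tx":0.03,"ty":-0.01,"tz":-0.02,"wx":0,"wy":0,"wz":8},{"tx":0.06,"ty":-0.02,"tz":-0.05,"wx":0,"wy":0,"wz":16},{"tx":0.079,"ty":-0.028,"tz":-0.09,"wx":0,"wy":0,"wz":24},{"tx":0.079,"ty":-0.028,"tz":-0.12,"wx":0,"wy":0,"wz":24},{"tx":0.079,"ty":-0.028,"tz":-0.146,"wx":0,"wy":0,"wz":24},{"tx":0.079,"ty":-0.028,"tz":-0.146,"wx":0,"wy":0,"wz":24},{"tx":0.079,"ty":-0.028,"tz":-0.146,"wx":0,"wy":0,"wz":24},{"tx":0.079,"ty":-0.028,"tz":-0.146,"wx":0,"wy":0,"wz":24},{"tx":0.079,"ty":-0.028,"tz":-0.146,"wx":0,"wy":0,"wz":24}]'
python3 - <<'E'
from h import *
import cv2
from scipy.spatial.transform import Rotation as Ro
s=r.observe();y=Ro.from_euler('xyz',s['ee_rot']).as_matrix();print(s['tool_pos'],np.round(y,3),np.degrees(np.arctan2(y[1,1],y[0,1])),np.round(s['q'],2))
a=r.get_image('side');c=cv2.resize(a[150:310,190:400],None,fx=3.5,fy=3.5);cv2.imwrite('pics/s2.png',c[:,:,::-1])
E
```

```text
t: 3.45
tool_pos: [0.5647, 0.0832, 0.1124]
ee_rot: [0.241, 1.568, 0.326]
wrist_force: [-0.1, 0.2, -0.2]
width: 0.0004
[0.5647131  0.08315953 0.11242667] [[ 0.003 -0.086  0.996]
 [ 0.001  0.996  0.086]
 [-1.     0.001  0.003]] 94.90713525860461 [-0.41  0.47  0.23  1.86 -0.14  0.83  1.55]
```

View pics/s2.png

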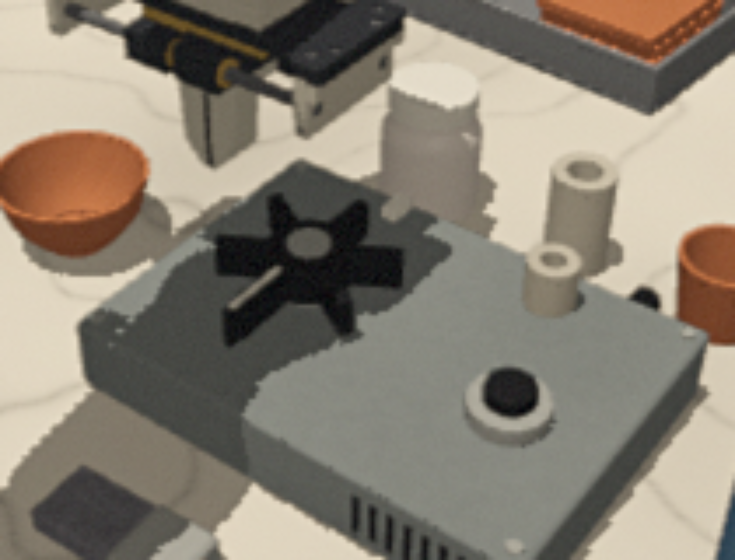

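```bash
python3 -m jog '[{"tx":-0.0005,"ty":-0.003,"tz":0,"wx":0,"wy":0,"wz":0},{"tx":-0.0005,"ty":-0.003,"tz":-0.015,"wx":0,"wy":0,"wz":0},{"tx":-0.0005,"ty":-0.003,"tz":-0.030,"wx":0,"wy":0,"wz":0},{"tx":-0.0005,"ty":-0.003,"tz":-0.046,"wx":0,"wy":0,"wz":0},{"tx":-0.0005,"ty":-0.003,"tz":-0.046,"wx":0,"wy":0,"wz":0},{"tx":-0.0005,"ty":-0.003,"tz":-0.046,"wx":0,"wy":0,"wz":0},{"tx":-0.0005,"ty":-0.003,"tz":-0.046,"wx":0,"wy":0,"wz":0}]'
python3 - <<'E'
from h import *
import cv2
a=r.get_image('side');c=cv2.resize(a[150:310,190:400],None,fx=3.5,fy=3.5);cv2.imwrite('pics/s3.png',c[:,:,::-1])
E
```

```text
t: 4.2
tool_pos: [0.564, 0.0795, 0.0657]
ee_rot: [0.152, 1.569, 0.237]
wrist_force: [0.8, -0.4, 1.8]
width: 0.0005
```

View pics/s3.png

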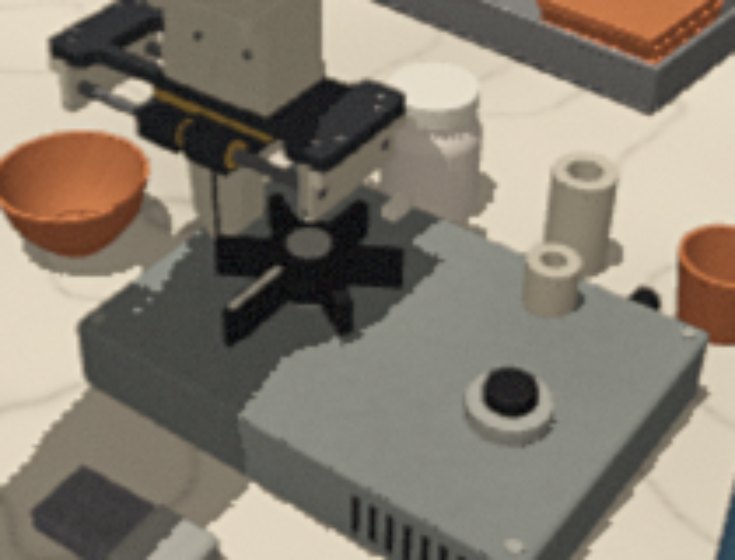

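The finger stands in the gap at 90° from the index, between the lug at (235,250) and the one at (280,210). I'm making the first click now.

```bash
python3 -m jog '[{"tx":0.0073,"ty":0.0001,"tz":0,"wx":0,"wy":0,"wz":-7.5},{"tx":0.0146,"ty":-0.0007,"tz":0,"wx":0,"wy":0,"wz":-15},{"tx":0.0217,"ty":-0.0025,"tz":0,"wx":0,"wy":0,"wz":-22.5},{"tx":0.0285,"ty":-0.0051,"tz":0,"wx":0,"wy":0,"wz":-30},{"tx":0.0349,"ty":-0.0087,"tz":0,"wx":0,"wy":0,"wz":-37.5},{"tx":0.0408,"ty":-0.0131,"tz":0,"wx":0,"wy":0,"wz":-45},{"tx":0.0461,"ty":-0.0181,"tz":0,"wx":0,"wy":0,"wz":-52.5},{"tx":0.0506,"ty":-0.0239,"tz":0,"wx":0,"wy":0,"wz":-60},{"tx":0.0506,"ty":-0.0239,"tz":0,"wx":0,"wy":0,"wz":-60},{"tx":0.0506,"ty":-0.0239,"tz":0,"wx":0,"wy":0,"wz":-60},{"tx":0.0506,"ty":-0.0239,"tz":0,"wx":0,"wy":0,"wz":-60}]'
python3 - <<'E'
from h import *
import cv2
r.get_image('top')
a=r.get_image('side')
for c in('side','top'):
  for n in('pointer_tip','wheel_centre'):
    for d in r.tip_of(n,c)[:1]: print(c,n,np.round(d['centre'],4),round(d['p'],2))
c=cv2.resize(a[150:310,190:400],None,fx=3.5,fy=3.5);cv2.imwrite('pics/s4.png',c[:,:,::-1])
E
```

```text
t: 5.35
tool_pos: [0.6137, 0.0562, 0.065]
ee_rot: [2.442, 1.57, 1.484]
wrist_force: [-0.3, -0.6, 0.0]
width: 0.0003
side pointer_tip [0.526  0.0824 0.0773] 0.93
side wheel_centre [0.5721 0.0228 0.0812] 0.68
top wheel_centre [ 0.7545 -0.1357 -0.0012] 0.5
```

View pics/s4.png

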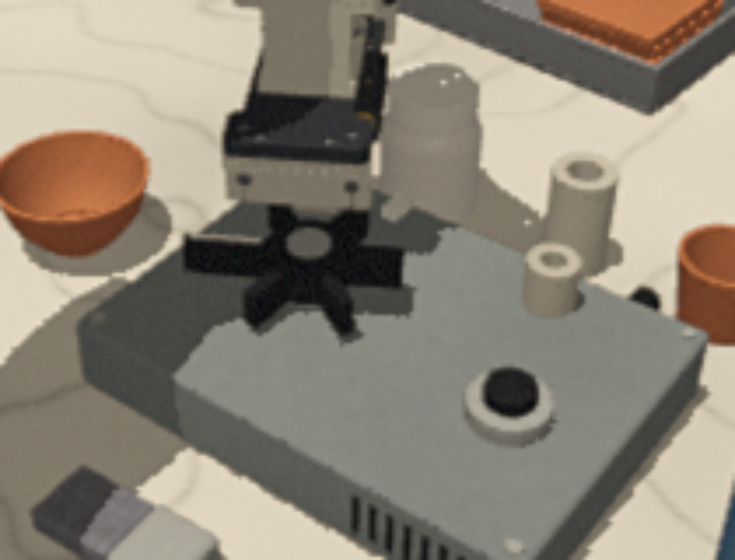

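Click 1 is done: the pointer lug now stands at 120°, around (190,245) in the crop. Next I lift, return and re-enter the gap.

```bash
python3 -m jog '[{"tx":0,"ty":0,"tz":0.02,"wx":0,"wy":0,"wz":0},{"tx":0,"ty":0,"tz":0.038,"wx":0,"wy":0,"wz":0},{"tx":0,"ty":0,"tz":0.038,"wx":0,"wy":0,"wz":0},{"tx":-0.006,"ty":0.003,"tz":0.038,"wx":0,"wy":0,"wz":7.5},{"tx":-0.012,"ty":0.006,"tz":0.038,"wx":0,"wy":0,"wz":15},{"tx":-0.019,"ty":0.009,"tz":0.038,"wx":0,"wy":0,"wz":22.5},{"tx":-0.025,"ty":0.012,"tz":0.038,"wx":0,"wy":0,"wz":30},{"tx":-0.032,"ty":0.015,"tz":0.038,"wx":0,"wy":0,"wz":37.5},{"tx":-0.038,"ty":0.018,"tz":0.038,"wx":0,"wy":0,"wz":45},{"tx":-0.044,"ty":0.021,"tz":0.038,"wx":0,"wy":0,"wz":52.5},{"tx":-0.0506,"ty":0.0239,"tz":0.038,"wx":0,"wy":0,"wz":60},{"tx":-0.0506,"ty":0.0239,"tz":0.038,"wx":0,"wy":0,"wz":60},{"tx":-0.0506,"ty":0.0239,"tz":0.038,"wx":0,"wy":0,"wz":60},{"tx":-0.0506,"ty":0.0239,"tz":0.025,"wx":0,"wy":0,"wz":60},{"tx":-0.0506,"ty":0.0239,"tz":0.012,"wx":0,"wy":0,"wz":60},{"tx":-0.0506,"ty":0.0239,"tz":0,"wx":0,"wy":0,"wz":60},{"tx":-0.0506,"ty":0.0239,"tz":0,"wx":0,"wy":0,"wz":60},{"tx":-0.0506,"ty":0.0239,"tz":0,"wx":0,"wy":0,"wz":60}]'
```

```text
t: 7.45
tool_pos: [0.563, 0.0793, 0.064]
ee_rot: [-2.892, 1.569, -2.808]
wrist_force: [-0.0, 0.2, 0.6]
width: 0.0007
```

```bash
python3 -m jog '[{"tx":0.0073,"ty":0.0001,"tz":0,"wx":0,"wy":0,"wz":-7.5},{"tx":0.0146,"ty":-0.0007,"tz":0,"wx":0,"wy":0,"wz":-15},{"tx":0.0217,"ty":-0.0025,"tz":0,"wx":0,"wy":0,"wz":-22.5},{"tx":0.0285,"ty":-0.0051,"tz":0,"wx":0,"wy":0,"wz":-30},{"tx":0.0349,"ty":-0.0087,"tz":0,"wx":0,"wy":0,"wz":-37.5},{"tx":0.0408,"ty":-0.0131,"tz":0,"wx":0,"wy":0,"wz":-45},{"tx":0.0461,"ty":-0.0181,"tz":0,"wx":0,"wy":0,"wz":-52.5},{"tx":0.0506,"ty":-0.0239,"tz":0,"wx":0,"wy":0,"wz":-60},{"tx":0.0506,"ty":-0.0239,"tz":0,"wx":0,"wy":0,"wz":-60},{"tx":0.0506,"ty":-0.0239,"tz":0,"wx":0,"wy":0,"wz":-60},{"tx":0.0506,"ty":-0.0239,"tz":0,"wx":0,"wy":0,"wz":-60}]'
python3 -m jog '[{"tx":0,"ty":0,"tz":0.02,"wx":0,"wy":0,"wz":0},{"tx":0,"ty":0,"tz":0.038,"wx":0,"wy":0,"wz":0},{"tx":0,"ty":0,"tz":0.038,"wx":0,"wy":0,"wz":0},{"tx":-0.006,"ty":0.003,"tz":0.038,"wx":0,"wy":0,"wz":7.5},{"tx":-0.012,"ty":0.006,"tz":0.038,"wx":0,"wy":0,"wz":15},{"tx":-0.019,"ty":0.009,"tz":0.038,"wx":0,"wy":0,"wz":22.5},{"tx":-0.025,"ty":0.012,"tz":0.038,"wx":0,"wy":0,"wz":30},{"tx":-0.032,"ty":0.015,"tz":0.038,"wx":0,"wy":0,"wz":37.5},{"tx":-0.038,"ty":0.018,"tz":0.038,"wx":0,"wy":0,"wz":45},{"tx":-0.044,"ty":0.021,"tz":0.038,"wx":0,"wy":0,"wz":52.5},{"tx":-0.0506,"ty":0.0239,"tz":0.038,"wx":0,"wy":0,"wz":60},{"tx":-0.0506,"ty":0.0239,"tz":0.038,"wx":0,"wy":0,"wz":60},{"tx":-0.0506,"ty":0.0239,"tz":0.038,"wx":0,"wy":0,"wz":60}]'
python3 - <<'E'
from h import *
import cv2
a=r.get_image('side')
for n in('pointer_tip',):
    for d in r.tip_of(n,'side')[:2]: print(n,np.round(d['centre'],4),round(d['p'],2))
c=cv2.resize(a[150:310,190:400],None,fx=3.5,fy=3.5);cv2.imwrite('pics/s5.png',c[:,:,::-1])
E
```

```text
t: 8.55
tool_pos: [0.6137, 0.0561, 0.0649]
ee_rot: [2.581, 1.57, 1.623]
wrist_force: [-0.7, 1.0, -0.4]
width: 0.0002
t: 9.85
tool_pos: [0.5632, 0.0795, 0.1025]
ee_rot: [1.926, 1.57, 2.008]
wrist_force: [0.2, -1.3, 0.5]
width: 0.0005
pointer_tip [ 0.6076 -0.2595 -0.006 ] 0.69
pointer_tip [0.5974 0.0901 0.0777] 0.63
```

View pics/s5.png

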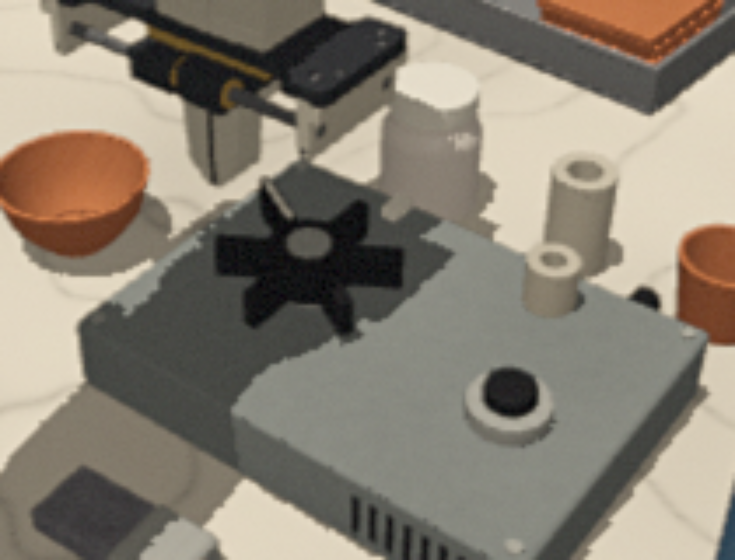

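Click 2 is done: the pointer stands at 60°, around (270,190). One more click.

```bash
python3 -m jog '[{"tx":0,"ty":0,"tz":-0.013,"wx":0,"wy":0,"wz":0},{"tx":0,"ty":0,"tz":-0.026,"wx":0,"wy":0,"wz":0},{"tx":0,"ty":0,"tz":-0.037,"wx":0,"wy":0,"wz":0},{"tx":0,"ty":0,"tz":-0.037,"wx":0,"wy":0,"wz":0},{"tx":0,"ty":0,"tz":-0.037,"wx":0,"wy":0,"wz":0}]'
python3 -m jog '[{"tx":0.0073,"ty":0.0001,"tz":0,"wx":0,"wy":0,"wz":-7.5},{"tx":0.0146,"ty":-0.0007,"tz":0,"wx":0,"wy":0,"wz":-15},{"tx":0.0217,"ty":-0.0025,"tz":0,"wx":0,"wy":0,"wz":-22.5},{"tx":0.0285,"ty":-0.0051,"tz":0,"wx":0,"wy":0,"wz":-30},{"tx":0.0349,"ty":-0.0087,"tz":0,"wx":0,"wy":0,"wz":-37.5},{"tx":0.0408,"ty":-0.0131,"tz":0,"wx":0,"wy":0,"wz":-45},{"tx":0.0461,"ty":-0.0181,"tz":0,"wx":0,"wy":0,"wz":-52.5},{"tx":0.0506,"ty":-0.0239,"tz":0,"wx":0,"wy":0,"wz":-60},{"tx":0.0506,"ty":-0.0239,"tz":0,"wx":0,"wy":0,"wz":-60},{"tx":0.0506,"ty":-0.0239,"tz":0,"wx":0,"wy":0,"wz":-60},{"tx":0.0506,"ty":-0.0239,"tz":0,"wx":0,"wy":0,"wz":-60},{"tx":0.0506,"ty":-0.0239,"tz":0.02,"wx":0,"wy":0,"wz":-60},{"tx":0.0506,"ty":-0.0239,"tz":0.045,"wx":0,"wy":0,"wz":-60},{"tx":0.0506,"ty":-0.0239,"tz":0.08,"wx":0,"wy":0,"wz":-60},{"tx":0.0506,"ty":-0.0239,"tz":0.08,"wx":0,"wy":0,"wz":-60},{"tx":0.0506,"ty":-0.0239,"tz":0.08,"wx":0,"wy":0,"wz":-60}]'
python3 - <<'E'
from h import *
import cv2
from scipy.spatial.transform import Rotation as Ro
s=r.observe();y=Ro.from_euler('xyz',s['ee_rot']).as_matrix();print(s['tool_pos'],np.degrees(np.arctan2(y[1,1],y[0,1])))
a=r.get_image('side')
for n in('pointer_tip','start_top'):
    for d in r.tip_of(n,'side')[:2]: print(n,np.round(d['centre'],4),round(d['p'],2))
c=cv2.resize(a[150:310,190:400],None,fx=3.5,fy=3.5);cv2.imwrite('pics/s6.png',c[:,:,::-1])
E
```

```text
t: 10.45
tool_pos: [0.563, 0.0793, 0.0651]
ee_rot: [-2.895, 1.569, -2.81]
wrist_force: [0.6, 0.1, 0.4]
width: 0.0003
t: 12.05
tool_pos: [0.6142, 0.056, 0.1466]
ee_rot: [1.484, 1.569, 0.524]
wrist_force: [-1.1, -0.8, -1.1]
width: 0.0006
[0.61422008 0.05600143 0.14659325] 34.98094427703554
pointer_tip [0.6389 0.0326 0.0823] 0.96
start_top [ 0.5638 -0.1127  0.0738] 0.47
```

View pics/s6.png

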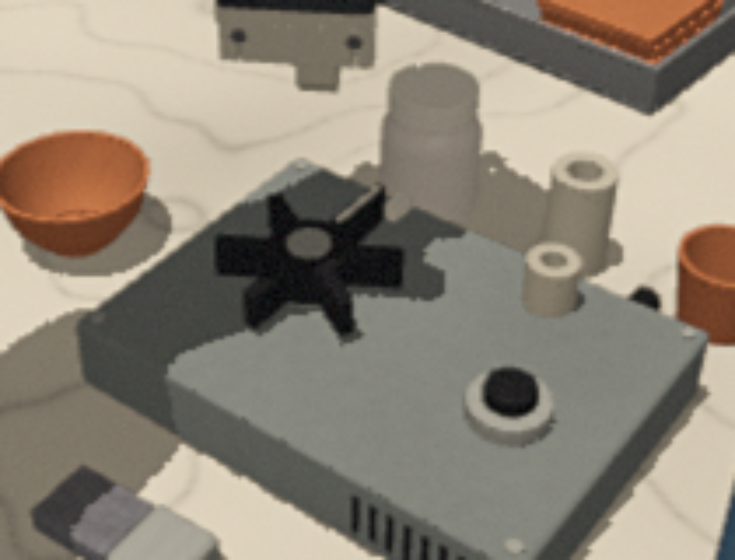

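The pointer (380,190) stands at the index bar and the finger is off the wheel. Next is the start button.

```bash
python3 -m jog '[{"tx":-0.013,"ty":-0.043,"tz":0,"wx":0,"wy":0,"wz":0},{"tx":-0.027,"ty":-0.086,"tz":0,"wx":0,"wy":0,"wz":0},{"tx":-0.04,"ty":-0.129,"tz":0,"wx":0,"wy":0,"wz":0},{"tx":-0.0535,"ty":-0.172,"tz":0,"wx":0,"wy":0,"wz":0},{"tx":-0.0535,"ty":-0.172,"tz":-0.03,"wx":0,"wy":0,"wz":0},{"tx":-0.0535,"ty":-0.172,"tz":-0.056,"wx":0,"wy":0,"wz":0},{"tx":-0.0535,"ty":-0.172,"tz":-0.056,"wx":0,"wy":0,"wz":0},{"tx":-0.0535,"ty":-0.172,"tz":-0.056,"wx":0,"wy":0,"wz":0},{"tx":-0.0535,"ty":-0.172,"tz":-0.056,"wx":0,"wy":0,"wz":0}]'
python3 - <<'E'
from h import *
import cv2
print(ray('side',(190+510/3.5,150+378/3.5),.068))
a=r.get_image('side')
c=cv2.resize(a[150:310,190:400],None,fx=3.5,fy=3.5);cv2.imwrite('pics/s7.png',c[:,:,::-1])
E
```

```text
t: 13.1
tool_pos: [0.561, -0.1164, 0.0906]
ee_rot: [0.71, 1.57, -0.252]
wrist_force: [0.1, -0.1, -0.3]
width: 0.0008
[ 0.56872225 -0.11318895  0.068     ]
```

View pics/s7.png

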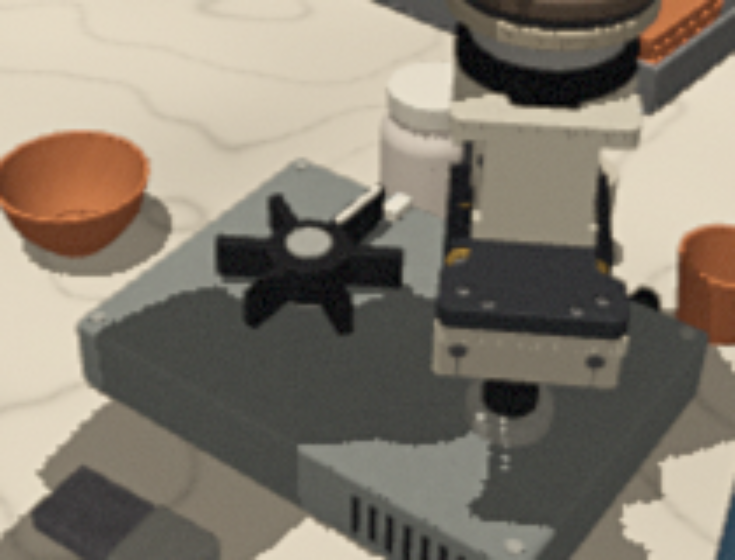

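```bash
python3 -m jog '[{"tx":0.0015,"ty":0.001,"tz":-0.01,"wx":0,"wy":0,"wz":0},{"tx":0.0015,"ty":0.001,"tz":-0.019,"wx":0,"wy":0,"wz":0},{"tx":0.0015,"ty":0.001,"tz":-0.023,"wx":0,"wy":0,"wz":0},{"tx":0.0015,"ty":0.001,"tz":-0.026,"wx":0,"wy":0,"wz":0},{"tx":0.0015,"ty":0.001,"tz":-0.026,"wx":0,"wy":0,"wz":0},{"tx":0.0015,"ty":0.001,"tz":-0.026,"wx":0,"wy":0,"wz":0}]'
```

```text
t: 13.75
tool_pos: [0.5626, -0.1149, 0.0658]
ee_rot: [1.747, 1.568, 0.785]
wrist_force: [-7.2, 4.2, 29.8]
width: 0.0003
```

```bash
python3 - <<'E'
from h import *
import cv2
a=r.get_image('side')
s=r.observe();print(s['tool_pos'],s['wrist_force'],s['torque'])
for cam,p in (('side',s['tool_pos']),('side',[.5607,-.1165,.068]),('side',[.5607,-.1165,.062])):
    c=r.calibration(cam);k=np.array(c['R'])@np.array(p)+c['t'];print((c['fx']*k[0]/k[2]+c['cx'],c['fy']*k[1]/k[2]+c['cy']))
c=cv2.resize(a[210:290,285:400],None,fx=6.5,fy=6.5,interpolation=cv2.INTER_CUBIC);cv2.imwrite('pics/s8.png',c[:,:,::-1])
E
```

```text
[ 0.56262097 -0.1149709   0.06583919] [-6.58780308  3.83178616 29.94088522] [ 1.02386992  1.62253681 -0.00384726]
(np.float64(334.3915105465249), np.float64(261.23481923341774))
(np.float64(334.56262331123935), np.float64(261.3269633108963))
(np.float64(334.2897295406552), np.float64(263.84905009336467))
```

View pics/s8.png

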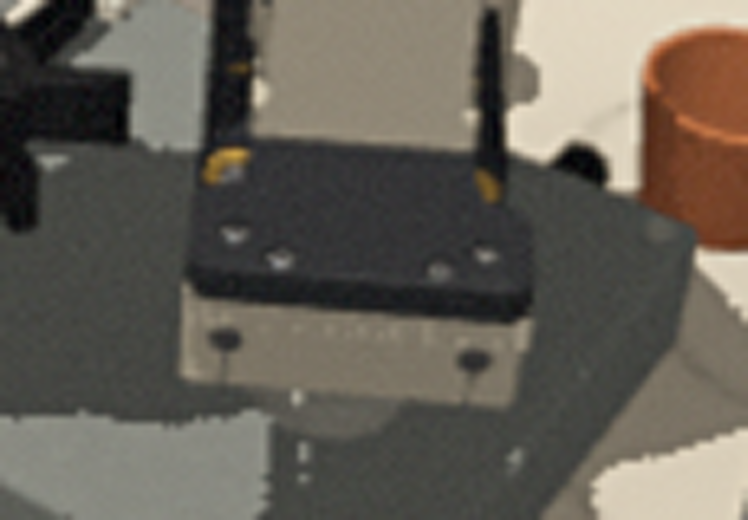

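```bash
for i in 1 2 3 4; do python3 -m jog '[{"tx":0,"ty":0,"tz":0.0015,"wx":0,"wy":0,"wz":0},{"tx":0,"ty":0,"tz":0.0015,"wx":0,"wy":0,"wz":0},{"tx":0,"ty":0,"tz":0.0015,"wx":0,"wy":0,"wz":0}]' | grep -E 'tool_pos|force'; done
```

```text
tool_pos: [0.5625, -0.1149, 0.0662]
wrist_force: [-2.2, 2.8, 14.5]
tool_pos: [0.5624, -0.1149, 0.0669]
wrist_force: [2.2, 2.6, 4.9]
tool_pos: [0.5621, -0.1153, 0.0683]
wrist_force: [2.5, 1.8, 3.4]
tool_pos: [0.5618, -0.1156, 0.0697]
wrist_force: [2.0, 1.1, 3.3]
```

```bash
for i in 1 2 3 4; do python3 -m jog '[{"tx":0,"ty":0,"tz":0.0015,"wx":0,"wy":0,"wz":0},{"tx":0,"ty":0,"tz":0.0015,"wx":0,"wy":0,"wz":0},{"tx":0,"ty":0,"tz":0.0015,"wx":0,"wy":0,"wz":0}]' | grep -E 'tool_pos|force'; done
```

```text
tool_pos: [0.5617, -0.1156, 0.0712]
wrist_force: [1.8, -0.3, 2.1]
tool_pos: [0.5613, -0.1154, 0.0725]
wrist_force: [0.5, -0.3, 0.1]
tool_pos: [0.5618, -0.1154, 0.0742]
wrist_force: [0.1, -0.1, 0.4]
tool_pos: [0.562, -0.1154, 0.0758]
wrist_force: [-0.7, -0.1, -0.4]
```

The release curve shows a full press. There was a hard stop at a measured 66.5 mm with about 5 N on the spring, and contact was lost near 72 mm, so the travel was about 6 mm. The tool's height reads about 4 mm high. Now I move clear.

```bash
python3 -m jog '[{"tx":0,"ty":0,"tz":0.03,"wx":0,"wy":0,"wz":0},{"tx":0,"ty":0,"tz":0.07,"wx":0,"wy":0,"wz":0},{"tx":0,"ty":0,"tz":0.11,"wx":0,"wy":0,"wz":0},{"tx":0,"ty":0,"tz":0.15,"wx":0,"wy":0,"wz":0},{"tx":-0.04,"ty":0.02,"tz":0.17,"wx":0,"wy":0,"wz":0},{"tx":-0.08,"ty":0.04,"tz":0.17,"wx":0,"wy":0,"wz":0},{"tx":-0.12,"ty":0.06,"tz":0.17,"wx":0,"wy":0,"wz":0},{"tx":-0.12,"ty":0.10,"tz":0.17,"wx":0,"wy":0,"wz":0},{"tx":-0.12,"ty":0.14,"tz":0.17,"wx":0,"wy":0,"wz":0},{"tx":-0.12,"ty":0.18,"tz":0.17,"wx":0,"wy":0,"wz":0},{"tx":-0.12,"ty":0.22,"tz":0.17,"wx":0,"wy":0,"wz":0},{"tx":-0.12,"ty":0.26,"tz":0.17,"wx":0,"wy":0,"wz":0},{"tx":-0.12,"ty":0.3,"tz":0.17,"wx":0,"wy":0,"wz":0},{"tx":-0.12,"ty":0.34,"tz":0.17,"wx":0,"wy":0,"wz":0},{"tx":-0.12,"ty":0.34,"tz":0.17,"wx":0,"wy":0,"wz":0},{"tx":-0.12,"ty":0.34,"tz":0.17,"wx":0,"wy":0,"wz":0}]'
python3 - <<'E'
from h import *
import cv2
a=r.get_image('side');b=r.get_image('top')
for c in('side','top'):
  for n in('pointer_tip','index_mark','start_top'):
    for d in r.tip_of(n,c)[:1]: print(c,n,np.round(d['centre'],4),round(d['p'],2))
o=np.vstack([cv2.resize(a[150:350,190:470],(700,500)*1)[:300],cv2.resize(b[130:280,190:440],(500,300)) if 0 else np.pad(cv2.resize(b[130:280,190:440],(500,300)),((0,0),(0,200),(0,0)))])
cv2.imwrite('pics/f.png',o[:,:,::-1])
E
```

```text
t: 17.8
tool_pos: [0.4416, 0.2251, 0.2455]
ee_rot: [-1.001, 1.57, -1.961]
wrist_force: [0.0, -0.4, -0.2]
width: 0.0001
side pointer_tip [0.6394 0.0288 0.0808] 0.94
side index_mark [0.65   0.0315 0.0617] 0.87
side start_top [ 0.5648 -0.1126  0.0721] 0.76
top pointer_tip [0.6404 0.0291 0.0843] 0.9
top index_mark [0.6487 0.0321 0.0527] 0.93
top start_top [ 0.5648 -0.1164  0.0719] 0.51
```

View pics/f.png

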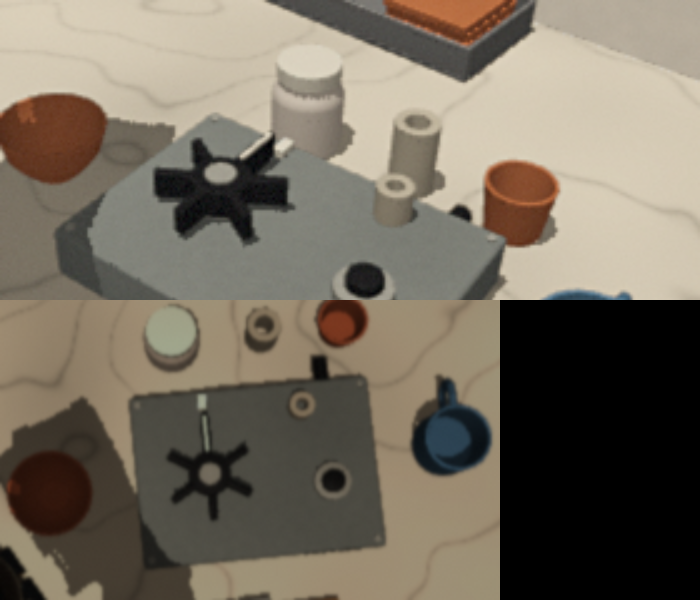

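The pointer is in line with the index bar in both views, at (205,430) and (202,402) in the top view. The button is up and everything else is in place.

```bash
python3 -c "
from cell import r
print(r.finish_job())"
```

```text
the job is handed in; nothing more can be done
None
```

The kiln controller is set and the job is handed in, with the robot's clock at about 18 s of the 58 s allowed. The pointer started three clicks below the mark. I advanced it clockwise with the closed fingertip in three separate 60° flicks. I then took the finger off the wheel, pushed the start button down once, let it come up and moved clear.

**Wheel:** In the final side and top pictures the pointer lug is in line with the index bar. The networks put its tip about 9–11 mm from the mark, against the nominal 7 mm, which is within their error. I checked the wheel's position after every click and it never went past the mark.

**Start button:** The button counts as fully down because the finger hit a hard stop, with about 5 N of spring force there. On release, contact was lost about 6 mm higher, and the button looks up again in the final picture.

**What disagreed:** The stop and release heights read about 4 mm higher than the text gives (66.5 and 72 mm instead of 62 and 68 mm). The networks also placed the button's top at 71–75 mm. I took this as an offset in the height readings. The wrist force briefly reached about 30 N at the stop, below the limits.

**Surroundings:** The pots, props and jar look unmoved in the final picture. The brush is mostly outside that crop, so I did not check it at the end, but the arm never went low near it.

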